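# Take the filling funnel out and lock the bayonet cap on a hydraulic tank

### The job

The power pack's oil tank has just been topped up. Take the funnel out of the filler and stand it upright, spout down, in the empty measuring can; then close the filler with its bayonet cap: ears through the slots, press it fully down against the sprung seal, turn it a quarter turn clockwise as far as the stop and let it rise into its catch. Leave the can where it stands, and do not knock or shift the oil can, aerosol can or tape measure.

Things in the scene. Friction and masses are not known exactly. Their poses are not given: they have to be found in the camera images.
- filler (a point): Centre of the mouth of the filler neck on the tank lid, 112 mm above the bench; z up, x the tank's short direction. Neck: fixed steel collar, 66 mm outside, bore 37 mm, flat top at this height (hard end of the push). Two facing slots in the bore, 42 degrees wide, reach 24 mm from the axis; they lie 75 degrees counter-clockwise (from above) of x. The two catches lie along x.
- slot (a point): Middle of one entry slot, 20 mm from the filler's axis, level with its mouth (the other faces it). From the slots the cap's ears turn 75 degrees clockwise under a ledge 6 mm thick to a hard stop; there each rises 2.5 mm into a pocket, its catch (roof 3.5 mm below the mouth). Counter-clockwise from the slots there is a stop at once.
- seal_ring (a joint): Sprung black seal ring round the mouth, 64 mm outside, 55 mm inside: 0 when free (its top 8 mm above the neck), grows as it is pressed down, at most 0.0075 (m). The spring lifts the cap with 5 N when the ring is free, about 8 N in the catch, 12 N fully down.
- power_pack: Hydraulic power pack, fixed to the bench: green oil tank, lid 142 x 202 mm and 85 mm above the bench; origin under its centre, x its short, y its long direction. The filler is 5 mm to -x and 50 mm to -y of the centre. On the lid's +y half lie an electric motor, pump and pipe, up to 155 mm above the bench, at least 45 mm from the filler's axis.
- cap: Bayonet cap, steel, about 0.2 kg, upright. Origin: centre of its underside, z up. Plug 32 mm across, 13 mm long; at its foot two ears along x, 9 mm wide, 5 mm thick, reaching 22 mm from the axis. Flange 68 mm across, 13 to 21 mm up; on it a grip bar along x (over the ears), 60 x 14 mm, top 42 mm up. Origin in the catch 8.5 mm below the filler's mouth, fully pressed 13 mm.
- funnel: Funnel, 0.09 kg, upright in the filler, 107 mm across the rim, 84 mm high; origin: lower end of the spout, z up. Spout 21 mm across, 30 mm long, then a shoulder 47 mm across and a cone. Hand tab at the rim along +x: 10 mm thick (y), 50 to 84 mm from the axis, 51 to 83 mm up. Origin 30 mm below the filler's mouth at the start; about 17 mm above the can's origin when in it.
- can: Empty steel measuring can, loose, 0.4 kg, standing on the bench: 86 mm outside and 81 mm inside diameter, 85 mm high; origin at the centre of its underside, z up; a handle stands out to 72 mm along -x, below the rim.
- oil_can: Red oil can with a bent spout, 72 x 83 x 167 mm, loose bystander, upright; origin at the centre of its underside.
- aerosol_can: Aerosol can, 67 mm in diameter, 202 mm high, loose bystander, upright; origin at the centre of its underside.
- tape_measure: Tape measure, 35 x 98 x 64 mm, loose bystander standing on edge; origin at the centre of its underside.

How it is judged:
At the end, for the whole second after the job is handed in: Cap in its catch: within 4 mm of the filler's axis, origin 6.5 to 10.4 mm below its mouth, bar within 8 degrees of its x, level. Funnel spout down in the can: origin 10 to 30 mm above the can's, within 22 mm of its axis, leaning under 14 degrees. Can upright, within 50 mm of its place. All at rest (horizontal distance between cap and filler below 0.004 m and z of cap in the frame of filler between -0.0104 and -0.0065 m and angle between the x axis of cap and the x axis of filler, either way round below 0.14 rad and angle between cap's own z axis and vertical below 0.07 rad and horizontal distance between funnel and can below 0.022 m and z of funnel in the frame of can between 0.01 and 0.03 m and angle between funnel's own z axis and vertical below 0.25 rad and angle between can's own z axis and vertical below 0.05 rad and distance of can from where it was at the start of the episode below 0.05 m and linear speed of each of funnel, cap, can below 0.02 m/s); the robot touches nothing.
It fails at once if the oil can is shifted by more than 30 mm or knocked over (distance of oil_can from where it was at the start of the episode above 0.03 m or angle between oil_can's own z axis and vertical above 0.3 rad).
It fails at once if the aerosol can is shifted by more than 30 mm or knocked over (distance of aerosol_can from where it was at the start of the episode above 0.03 m or angle between aerosol_can's own z axis and vertical above 0.3 rad).
It fails at once if the tape measure is shifted by more than 30 mm or knocked over (distance of tape_measure from where it was at the start of the episode above 0.03 m or angle between tape_measure's own z axis and vertical above 0.3 rad).
It fails at once if the measuring can is tipped by more than 30 degrees (angle between can's own z axis and vertical above 0.52 rad).
It also fails if it takes over 67 s, if anything falls off the work surface, if the arm or the gripper's body presses on something with over 40 N, if the wrist force passes 120 N, or if a joint passes its speed limit or range.

### The arm

A 6-joint arm with a two-finger parallel gripper is mounted at the origin on a cart in front of the work surface, level with it; the furniture and walls round the work are solid. World frame = base frame: x ahead of the robot, y to its left, z up, the work surface at z = 0. Lengths are in m, angles in rad, forces in N, time in s.
With the tool pointing down it reaches from about 0.3 to 0.75 m from the base axis. Payload 8.5 kg.
Tool frame: the origin (TCP) lies midway between the tips of the shut fingers; the grasp point (between the pads) lies 19 mm behind it (r.grip_point_offset is the distance from the TCP to the grasp point, in m); z points along the fingers, y is the line along which they close (so a half turn about z gives the same grasp; the last joint's range is limited). The gripper opens to 88 mm and grips with 3 to 60 N. Pads are 18 mm wide; open, the fingers measure 123 mm over their backs; the gripper's body (75 mm by 187 mm) begins 45 mm behind the grasp point.
Start: joints at [0.901, 0.381, 1.297, -0, 1.464, -0.215], TCP at [0.242, 0.494, 0.217] pointing down, gripper open.
Joint ranges: [-3.11, 3.11], [-0.89, 2.33], [0.22, 2.48], [-1.42, 4.56], [0.17, 2.85], [-2.88, 2.88]. Speed limits (rad/s): [2.39, 2.39, 3.14, 3.14, 3.14, 3.14].

### API

Orientations are given as a unit quaternion [w, x, y, z].
In Python, from station import monitor, optics, r gives the robot as it stands.
- The arm moves only by the tool jog_arm, never from a script. Its argument "targets" is text: rows parted by semicolons, each of 5 numbers parted by spaces: the shift along the tool's x, y, z each as a share of 200 mm, from -1 to 1, then the turn about the tool's z as a share of 180 degrees, from -1 to 1, then the opening, from 0 (shut) to 1 (fully open). A call has exactly 5 rows; each row is the pose to reach, as a shift and turn from the pose commanded when the call began, along the tool's axes at that moment, turning the shorter way round; what a row does not reach only later rows make up. A row lasts 1/10 s, in which the tool goes at most 50 mm and 8.59 degrees, less where a joint would pass 70% of its speed; a pose out of reach is approached as far as the arm can. A call with a number of a shift or a turn outside -1 to 1 is refused whole. A call with a gripper value outside its range is refused whole. The fingers move at their own pace and stop on an object; the grip force is fixed at half the most. Time passes only in rows, so rows that repeat a pose let the fingers close, or fill a call up. It gives the time, the measured TCP pose, the force, the opening and the grip force at its end, in the units of the state.
- monitor.sense(): the state, without advancing time (a new reading comes with each control period).
- optics.grab_frame(name): name is "scene" or "top"; returns the picture (384x512x3 uint8, red, green, blue); there is no depth.
- optics.calibration(name): a dict with "intrinsics" (3x3 intrinsics, pixels), "dist_coeffs" ([k1, k2, p1, p2, k3] as OpenCV has them; the pictures are not rectified), "pose" (4x4, takes a point from camera to world coordinates). Camera axes: x right, y down, z forward; pixel columns grow to the right and rows downward; lengths in m; the calibration is good to about 2 mm. A picture is of the moment at which its call begins. calibration takes no time and is no camera call.
- r.job_done(): hands the job in; it is judged then, once.
The state is a dict: "time_s": time; "joint_pos": joint angles; "dq": joint speeds; "effort": joint torques, N m; "tool_pos": TCP position; "orientation": TCP orientation; "ft_force": force on the tool from outside, world axes, zero at the start; "moment": the same for the moment, N m; "grip_width": opening from 0.0 (shut) to 1.0 (fully open); "finger_force": force on a finger pad.
Only numpy, scipy, OpenCV 4.12 (cv2) and the standard library are available. Lean on these libraries where they do the work, as an engineer would, in place of code of your own. Each camera call takes 0.05 s, during which the arm holds its last target. There are 200 camera calls.

## Working session

There is one attempt and no reset: what is moved stays moved. The work goes in short steps, Python scripts to look and compute and a tool call to move; the robot and the scene stay as the last step left them, time stands still between calls to the robot, and variables do not carry over. Pictures are saved under pics/ and viewed, at most 10 in all, crops included, and the job is handed in when it is done.

Besides the shell and the picture viewer there is one more tool, called after "Call:" as name(argument=value, ...), one argument or row to a line, values as JSON. jog_arm: Moves the arm, as the interface text tells. Its arguments: {"type":"object","properties":{"targets":{"type":"string"}},"required":["targets"]}

```bash
mkdir -p pics
python3 - <<'E'
from station import monitor, optics, r
import cv2,numpy as np
np.set_printoptions(precision=4,suppress=True)
for n in("scene","top"):
    im=optics.grab_frame(n); cv2.imwrite(f"pics/{n}0.png",cv2.resize(im[:,:,::-1],(800,600),interpolation=cv2.INTER_CUBIC))
    np.save(f"pics/{n}0.npy",im)
    c=optics.calibration(n);print(n,c["intrinsics"],c["dist_coeffs"],c["pose"])
print(monitor.sense())
E
```

```text
scene [[399.7115   0.     261.9835]
 [  0.     399.7115 190.4248]
 [  0.       0.       1.    ]] [0.0251 0.     0.     0.     0.    ] [[ 0.612  -0.3973  0.6839 -0.2194]
 [-0.7909 -0.3029  0.5318 -0.5759]
 [-0.0041 -0.8663 -0.4996  0.6534]
 [ 0.      0.      0.      1.    ]]
top [[435.1258   0.     260.059 ]
 [  0.     435.1258 196.9249]
 [  0.       0.       1.    ]] [-0.1427  0.      0.      0.      0.    ] [[ 0.0606 -0.9643  0.258   0.2666]
 [-0.9982 -0.0581  0.0173  0.0043]
 [-0.0017 -0.2585 -0.966   1.1619]
 [ 0.      0.      0.      1.    ]]
{'time_s': 0.1, 'joint_pos': array([ 0.9007,  0.3811,  1.2981, -0.    ,  1.4636, -0.2153]), 'dq': array([-0.0003, -0.0007, -0.0005,  0.0019,  0.0002, -0.0004]), 'effort': array([  0.0045, -43.8643, -22.4911,   0.0715,   0.0342,  -0.0001]), 'tool_pos': array([0.2414, 0.4939, 0.2167]), 'orientation': array([-0.0003,  0.2254,  0.9743, -0.0006]), 'ft_force': array([-0.8593,  0.3784, -0.3838]), 'moment': array([-0.0037,  0.0224,  0.0155]), 'finger_force': 0.0, 'grip_width': 0.9991181299799142}
```

View pics/scene0.png

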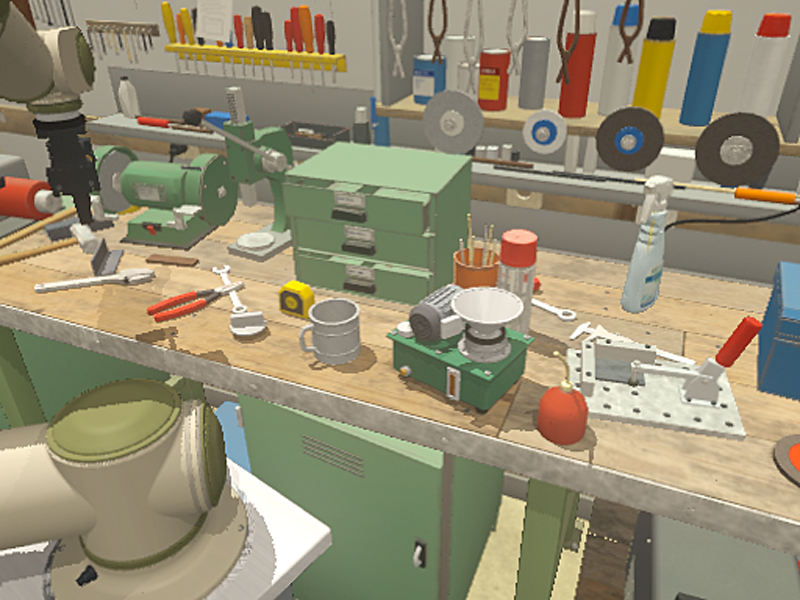

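View pics/top0.png

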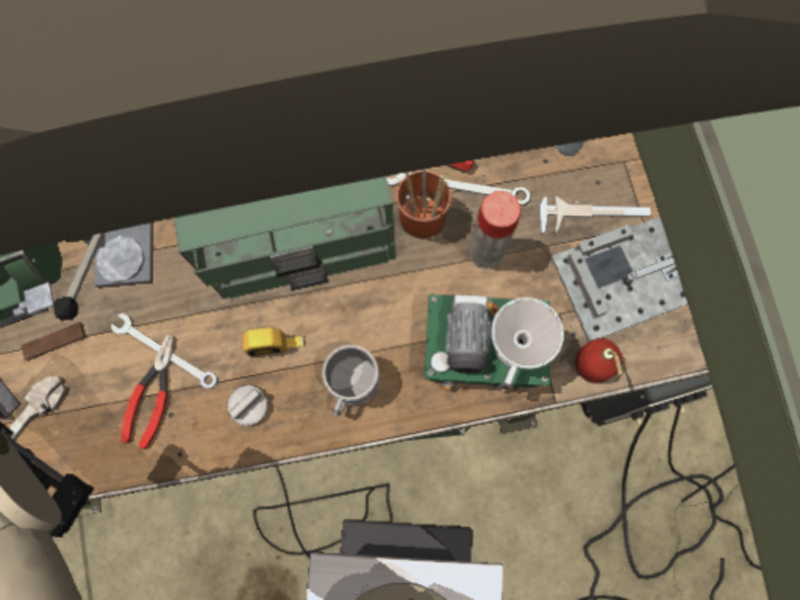

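The pictures show the cap at about (248,405) in the top view, the can at (351,376), and the funnel at (527,334) with its tab toward (512,375). The tape measure is at (265,342), the aerosol at (495,215) and the oil can at (600,360).

```bash
cat > h.py <<'E'
import numpy as np,cv2
from station import monitor, optics, r
np.set_printoptions(precision=4,suppress=True)
def ray(n,uv):
    c=optics.calibration(n);K=np.array(c["intrinsics"]);P=np.array(c["pose"])
    q=cv2.undistortPoints(np.array([[uv]],float),K,np.array(c["dist_coeffs"]))[0,0]
    return P[:3,3],P[:3,:3]@np.array([q[0],q[1],1])
def atz(n,uv,z):
    o,d=ray(n,uv);return (o+d*(z-o[2])/d[2])[:2]
def proj(n,p):
    c=optics.calibration(n);P=np.linalg.inv(np.array(c["pose"]))
    return cv2.projectPoints(np.array(p,float).reshape(-1,3),cv2.Rodrigues(P[:3,:3])[0],P[:3,3],np.array(c["intrinsics"]),np.array(c["dist_coeffs"]))[0][:,0]
E
python3 - <<'E'
import numpy as np,cv2
a=np.load("pics/top0.npy")[:,:,::-1]
s=np.load("pics/scene0.npy")[:,:,::-1]
A=cv2.resize(a[185:260,265:365],(800,600),interpolation=cv2.INTER_CUBIC)
B=cv2.resize(a[205:280,145:245],(800,600),interpolation=cv2.INTER_CUBIC)
cv2.imwrite("pics/A.png",A);cv2.imwrite("pics/B.png",B)
S=cv2.resize(s[180:285,240:380],(800,600),interpolation=cv2.INTER_CUBIC)
cv2.imwrite("pics/S.png",S)
E
```

```text
(no output)
```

View pics/A.png

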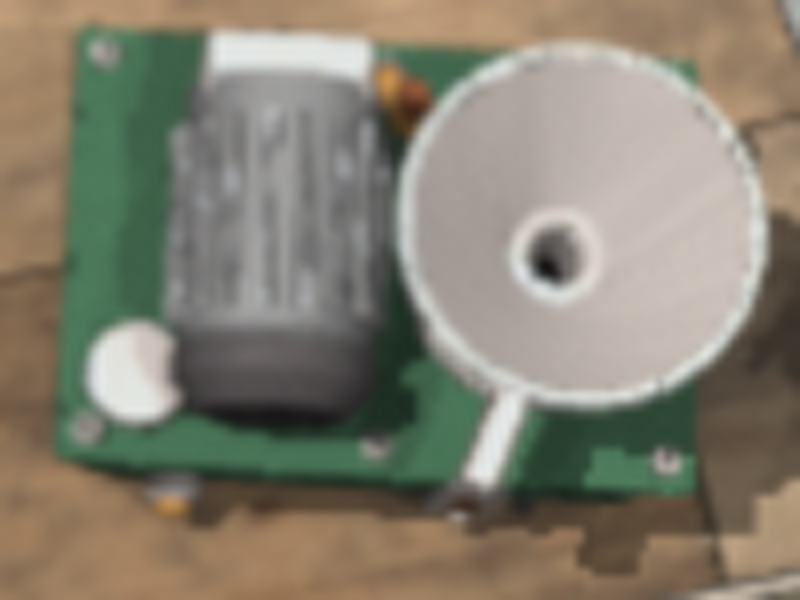

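View pics/B.png

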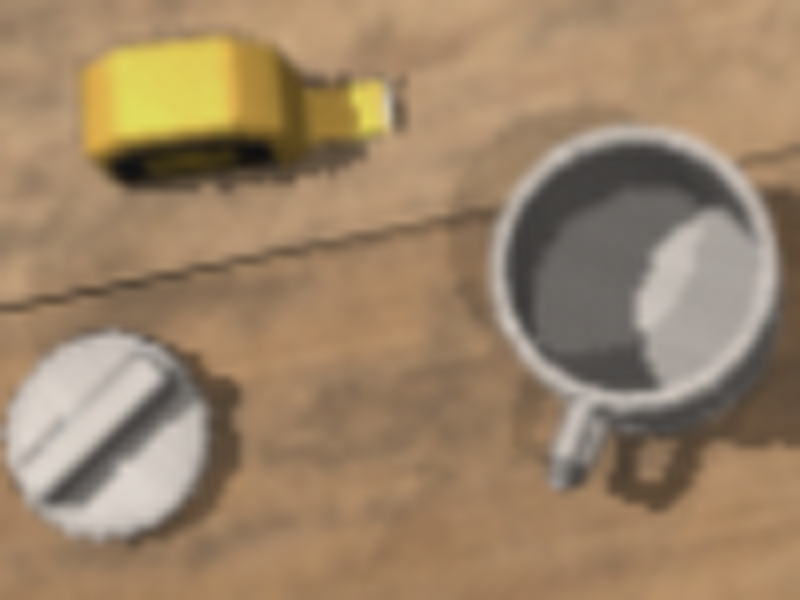

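View pics/S.png

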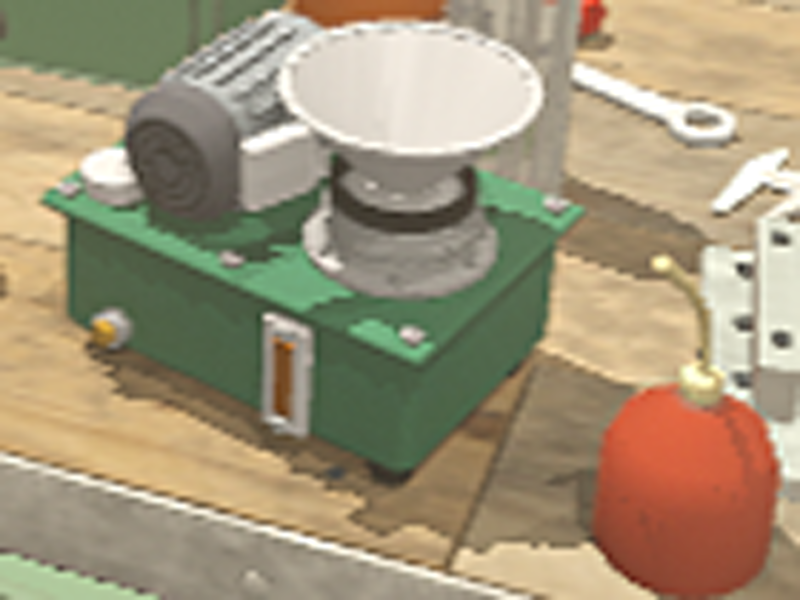

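The crops show the rim, can, cap and lid edges clearly. The funnel tab points down and slightly left, about the same direction as the can handle. I'll fit circles now.

```bash
cat >> h.py <<'E'
def circ(n,pts,z):
    P=np.array([atz(n,p,z) for p in pts]);A=np.c_[2*P,np.ones(len(P))]
    s=np.linalg.lstsq(A,(P**2).sum(1),rcond=None)[0]
    return s[:2],np.sqrt(s[2]+s[:2]@s[:2])
def plan(x,y,z,yaw,tip=True):
    """target TCP xyz and tool-x yaw(deg, world) -> shares for jog_arm"""
    s=monitor.sense();w,a,b,c=s["orientation"];R=rot(s["orientation"])
    d=R.T@(np.array([x,y,z])-s["tool_pos"])/0.2
    cy=np.degrees(np.arctan2(R[1,0],R[0,0]));t=-((yaw-cy+180)%360-180)/180
    print("shares",d.round(4),"turn",round(t,4),"now",s["tool_pos"],"yaw",round(cy,2),"F",s["ft_force"],"t",s["time_s"],"j6",s["joint_pos"][5])
def rot(q):
    from scipy.spatial.transform import Rotation as Ro
    return Ro.from_quat([q[1],q[2],q[3],q[0]]).as_matrix()
E
python3 - <<'E'
from h import *
A=lambda p:(265-.5+(p[0]+.5)/8,185-.5+(p[1]+.5)/8)
B=lambda p:(145-.5+(p[0]+.5)/8,205-.5+(p[1]+.5)/8)
S=lambda p:(240-.5+(p[0]+.5)*140/800,180-.5+(p[1]+.5)*105/600)
f,rf=circ("top",[A(p) for p in[(398,225),(768,230),(583,42),(590,408),(450,98),(715,100),(465,358),(722,345)]],.166);print("funnel",f,rf)
f2,r2=circ("scene",[S(p) for p in[(280,85),(544,95),(415,22),(408,157),(330,38),(500,40),(330,140),(500,140)]],.166);print("funnel scene",f2,r2)
t1=atz("top",A((513,398)),.165);t2=atz("top",A((483,484)),.165);print("tab",t1,t2,np.linalg.norm(t2-f),np.degrees(np.arctan2(*(t2-f)[::-1])),np.degrees(np.arctan2(*(t2-t1)[::-1])))
print("can",circ("top",[B(p) for p in[(492,265),(778,270),(635,125),(625,408),(535,165),(735,165),(530,362),(735,365)]],.085))
h=atz("top",B((565,480)),.06);print("handle",h)
print("cap",circ("top",[B(p) for p in[(8,435),(210,430),(110,330),(108,540),(38,362),(180,360),(35,505),(180,505)]],.021))
b=[atz("top",B(p),.042) for p in[(28,465),(142,358),(172,380),(55,488)]];print("bar",np.mean(b,0),np.degrees(np.arctan2(*(b[1]-b[0])[::-1])),np.degrees(np.arctan2(*(b[2]-b[3])[::-1])),np.linalg.norm(b[1]-b[0]))
L=[atz("top",A(p),.085) for p in[(80,28),(698,60),(695,492),(58,455)]]
print("lid",np.array(L),[np.linalg.norm(L[i]-L[(i+1)%4]) for i in range(4)],"c",np.mean(L,0))
for i,j in((1,0),(2,3)):print(np.degrees(np.arctan2(*(L[i]-L[j])[::-1]))+90)
LS=[atz("scene",S(p),.085) for p in[(38,200),(425,363),(585,210)]];print(np.array(LS),np.linalg.norm(LS[0]-LS[1]),np.linalg.norm(LS[2]-LS[1]))
print(np.degrees(np.arctan2(*(LS[1]-LS[0])[::-1]))+90,np.degrees(np.arctan2(*(LS[2]-LS[1])[::-1])), (LS[0]+LS[2])/2)
print("motor",[atz("top",A(p),.12) for p in[(390,100),(370,415),(180,415)]],"tape",atz("top",B((395,105)),.03),atz("top",B((90,150)),.06),"oil",atz("top",(384,230),.05),"aer",atz("top",(319,136),.2))
E
```

```text
funnel [ 0.5061 -0.1626] 0.05484194047538129
funnel scene [ 0.5039 -0.1644] 0.055048263875954934
tab [ 0.4525 -0.1428] [ 0.4268 -0.1347] 0.08410403365036938 160.63340459265896 162.50489942641158
can (array([0.4433, 0.1076]), np.float64(0.04481964003238478))
handle [0.3773 0.1266]
cap (array([0.3861, 0.2834]), np.float64(0.03415575798160245))
bar [0.3873 0.2817] -41.97776231012604 -42.53293864182826 0.05028608725396259
lid [[ 0.58   -0.0123]
 [ 0.5815 -0.2125]
 [ 0.4407 -0.2128]
 [ 0.4411 -0.0127]] [np.float64(0.20014137110622404), np.float64(0.14072268191224319), np.float64(0.20002946432934687), np.float64(0.13894582042567433)] c [ 0.5108 -0.1126]
0.405972005943525
-0.10284198974771641
[[ 0.4354 -0.0149]
 [ 0.4386 -0.2159]
 [ 0.5777 -0.2143]] 0.20093689767193496 0.13911647158141574
0.8909723199148658 0.639005697486001 [ 0.5066 -0.1146]
motor [array([ 0.5525, -0.1091]), array([ 0.4532, -0.106 ]), array([ 0.4498, -0.0484])] tape [0.501  0.1972] [0.4736 0.2906] oil [ 0.4934 -0.3059] aer [ 0.6825 -0.11  ]
```

Run:
```python
from h import *
plan(.4386,-.1413,.2,161.5)
```

```text
shares [-2.2807 -2.4199  0.0861] turn -0.042 now [0.2414 0.4939 0.2167] yaw 153.94 F [-0.8593  0.3784 -0.3838] t 0.1 j6 -0.21529875790788064
```

Call:
jog_arm(
  targets="-0.57 -0.6 0 0 0.3;-0.57 -0.6 0 0 0.3;-0.57 -0.6 0 0 0.3;-0.57 -0.6 0 0 0.3;-0.57 -0.6 0 0 0.3",
)

```text
time_s: 0.6
tool_pos: [0.2917, 0.3346, 0.2173]
orientation: [-0.0, 0.227, 0.974, -0.0]
ft_force: [-0.8, 0.1, 0.7]
grip_width: 0.57
finger_force: 0.0
```

Call:
jog_arm(
  targets="-0.57 -0.6 0 0 0.3;-0.57 -0.6 0 0 0.3;-0.57 -0.6 0 0 0.3;-0.57 -0.6 0 0 0.3;-0.57 -0.6 0 0 0.3",
)

```text
time_s: 1.1
tool_pos: [0.3417, 0.1776, 0.2172]
orientation: [-0.0, 0.227, 0.974, -0.0]
ft_force: [-0.1, 0.1, -0.3]
grip_width: 0.298
finger_force: 0.0
```

Call:
jog_arm(
  targets="-0.57 -0.6 0 0 0.3;-0.57 -0.6 0 0 0.3;-0.57 -0.6 0 0 0.3;-0.57 -0.6 0 0 0.3;-0.57 -0.6 0 0 0.3",
)

```text
time_s: 1.6
tool_pos: [0.3916, 0.0202, 0.217]
orientation: [-0.0, 0.226, 0.974, 0.0]
ft_force: [0.1, 0.6, -1.0]
grip_width: 0.298
finger_force: 0.0
```

Run:
```python
from h import *
plan(.4386,-.1413,.2,161.5)
```

```text
shares [-0.5667 -0.6212  0.0848] turn -0.0425 now [0.3916 0.0202 0.217 ] yaw 153.84 F [ 0.1129  0.6423 -1.0092] t 1.6 j6 -1.3672906482427667
```

Call:
jog_arm(
  targets="-0.567 -0.621 0.08 -0.0425 0.3;-0.567 -0.621 0.08 -0.0425 0.3;-0.567 -0.621 0.08 -0.0425 0.3;-0.567 -0.621 0.08 -0.0425 0.3;-0.567 -0.621 0.08 -0.0425 0.3",
)

```text
time_s: 2.1
tool_pos: [0.4392, -0.141, 0.2005]
orientation: [-0.0, 0.16, 0.987, 0.0]
ft_force: [0.2, 0.3, -0.1]
grip_width: 0.299
finger_force: 0.0
```

Run:
```python
from h import *
plan(.4386,-.1413,.13,161.5)
im=optics.grab_frame("top")[:,:,::-1]
cv2.imwrite("pics/t1.png",cv2.resize(im[185:260,265:365],(800,600),interpolation=cv2.INTER_CUBIC))
```

```text
shares [ 0.0018 -0.0023  0.3523] turn 0.0003 now [ 0.4392 -0.141   0.2005] yaw 161.55 F [ 0.2478  0.2927 -0.1166] t 2.1 j6 -1.8172951872805707
```

View pics/t1.png

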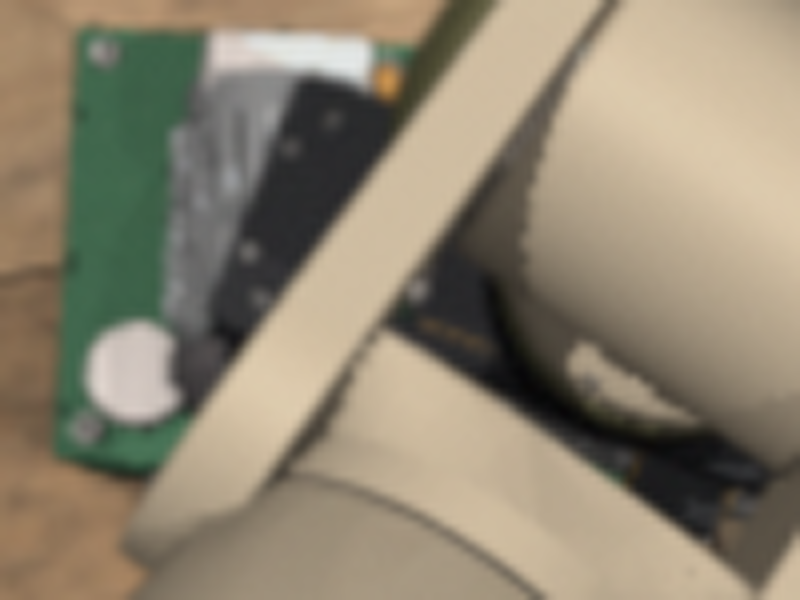

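The arm hides the tab in the top view, but the pose agrees with the plan. Lowering and gripping.

Call:
jog_arm(
  targets="0 0 0.15 0 0.3;0 0 0.25 0 0.3;0 0 0.35 0 0.3;0 0 0.35 0 0.3;0 0 0.35 0 0.3",
)

```text
time_s: 2.65
tool_pos: [0.4383, -0.1393, 0.132]
orientation: [0.0, 0.159, 0.987, 0.0]
ft_force: [-0.4, 0.5, -0.1]
grip_width: 0.303
finger_force: 0.0
```

Call:
jog_arm(
  targets="0 0 0 0 0;0 0 0 0 0;0 0 0 0 0;0 0 0 0 0;0 0 0 0 0",
)

```text
time_s: 3.15
tool_pos: [0.438, -0.141, 0.1316]
orientation: [0.0, 0.16, 0.987, -0.0]
ft_force: [-1.5, 0.8, 3.3]
grip_width: 0.108
finger_force: 30.0
```

Call:
jog_arm(
  targets="0 0 -0.05 0 0;0 0 -0.1 0 0;0 0 -0.15 0 0;0 0 -0.2 0 0;0 0 -0.25 0 0",
)

```text
time_s: 3.65
tool_pos: [0.438, -0.141, 0.1823]
orientation: [0.0, 0.16, 0.987, -0.0]
ft_force: [-0.2, 0.2, -1.6]
grip_width: 0.11
finger_force: 30.0
```

Run:
```python
from h import *
plan(.425,.175,.25,105)
im=optics.grab_frame("scene")[:,:,::-1]
cv2.imwrite("pics/s1.png",cv2.resize(im[80:290,190:470],(800,600),interpolation=cv2.INTER_CUBIC))
```

```text
shares [ 0.5606  1.4784 -0.339 ] turn 0.3144 now [ 0.438  -0.141   0.1823] yaw 161.59 F [-0.1797  0.1761 -1.6089] t 3.65 j6 -1.8190726278669038
```

View pics/s1.png

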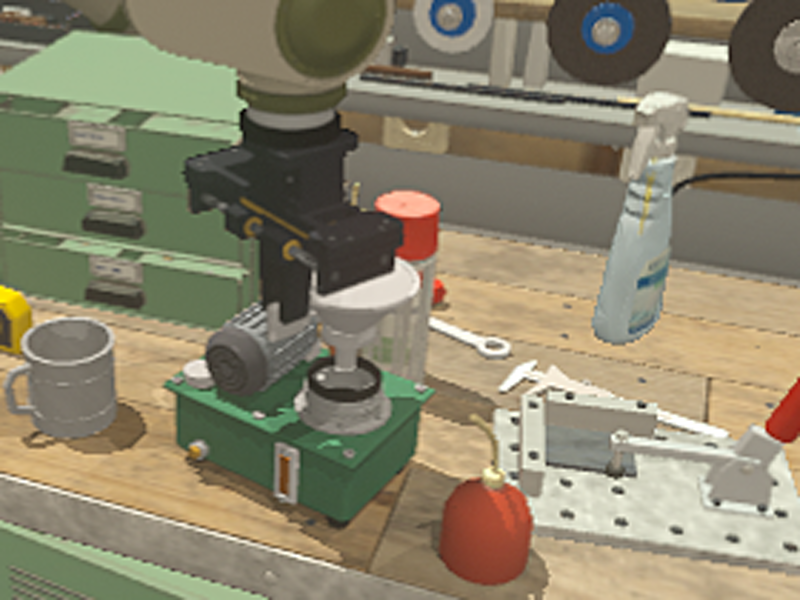

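The funnel hangs level in the gripper, out of the neck. I'll raise it further and carry it to the can.

Call:
jog_arm(
  targets="0 0 -0.2 0 0;0 0 -0.34 0 0;0.05 0.15 -0.34 0.04 0;0.1 0.3 -0.34 0.08 0;0.15 0.45 -0.34 0.12 0",
)

```text
time_s: 4.2
tool_pos: [0.4377, -0.0451, 0.2495]
orientation: [0.0, 0.345, 0.939, 0.0]
ft_force: [0.7, 0.2, -1.2]
grip_width: 0.111
finger_force: 30.0
```

Run:
```python
from h import *
plan(.425,.175,.25,105)
```

```text
shares [ 0.761   0.7974 -0.0024] turn 0.1925 now [ 0.4377 -0.0451  0.2495] yaw 139.65 F [ 0.6955  0.1537 -1.1666] t 4.2 j6 -1.23955881423312
```

Call:
jog_arm(
  targets="0.15 0.16 0 0.04 0;0.3 0.32 0 0.08 0;0.46 0.48 0 0.12 0;0.61 0.64 0 0.16 0;0.761 0.797 0 0.1925 0",
)

```text
time_s: 4.7
tool_pos: [0.4238, 0.1733, 0.2495]
orientation: [0.0, 0.607, 0.795, 0.0]
ft_force: [1.3, 0.2, -0.8]
grip_width: 0.108
finger_force: 30.0
```

Call:
jog_arm(
  targets="0 0 0 0 0;0 0 0 0 0;0 0 0 0 0;0 0 0.1 0 0;0 0 0.2 0 0",
)

```text
time_s: 5.2
tool_pos: [0.4247, 0.1704, 0.2091]
orientation: [0.001, 0.605, 0.796, 0.0]
ft_force: [-0.3, 0.1, -0.9]
grip_width: 0.107
finger_force: 30.0
```

Run:
```python
from h import *
plan(.425,.175,.071,105)
im=optics.grab_frame("scene")[:,:,::-1]
cv2.imwrite("pics/s2.png",cv2.resize(im[110:260,120:320],(800,600),interpolation=cv2.INTER_CUBIC))
s=monitor.sense();p=s["tool_pos"];a=np.radians(105)
print("funnel axis approx",p[:2]-.071*np.array([np.cos(a),np.sin(a)]))
```

```text
shares [0.0221 0.0066 0.6906] turn 0.003 now [0.4247 0.1704 0.2091] yaw 105.54 F [-0.3194  0.0914 -0.9308] t 5.2 j6 -0.1492699518042225
funnel axis approx [0.4416 0.1016]
```

View pics/s2.png

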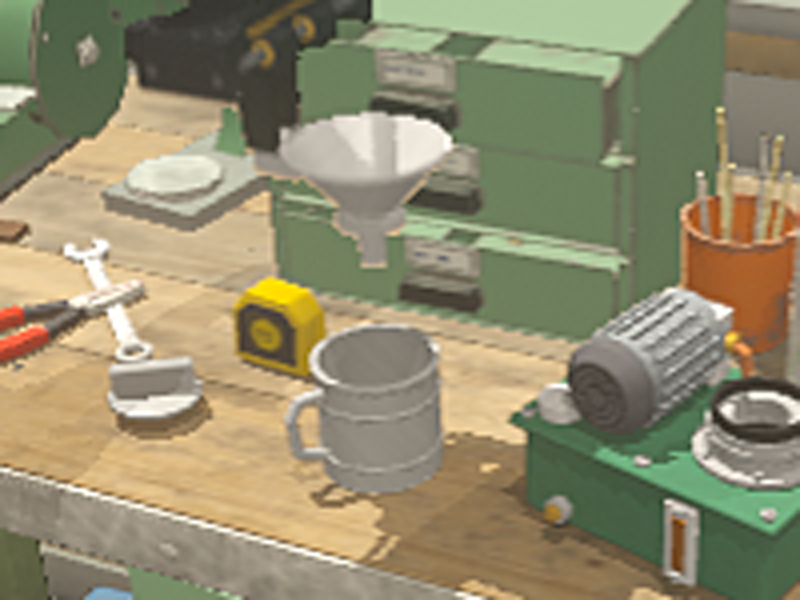

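The funnel is above the can, with its spout tip at crop (373,265) and the can rim centred at (376,355). The cap and filler ring are clear.

Run:
```python
from h import *
S=lambda p:(120-.5+(p[0]+.5)/4,110-.5+(p[1]+.5)/4)
z0=.2091-.0495
print("spout",atz("scene",S((373,262)),z0),"rim",circ("scene",[S(p) for p in[(281,160),(452,143),(375,112),(365,197),(310,128),(435,125),(310,187),(430,172)]],z0+.084))
print("can scene",circ("scene",[S(p) for p in[(309,355),(440,350),(378,324),(372,388),(330,333),(425,333),(328,378),(425,374)]],.085))
ring=[(706,405),(800,405),(760,378),(755,434)]
print(proj("scene",[.504,-.1635,.12]), [S((755,406))])
```

```text
spout [0.4418 0.1028] rim (array([0.4347, 0.0945]), np.float64(0.058442040761247975))
can scene (array([0.4435, 0.1094]), np.float64(0.043844234811083814))
[[310.4039 210.6942]] [(308.375, 211.125)]
```

Call:
jog_arm(
  targets="0.026 0.015 0.05 0 0;0.026 0.015 0.15 0 0;0.026 0.015 0.25 0 0;0.026 0.015 0.35 0 0;0.026 0.015 0.42 0 0",
)

```text
time_s: 5.75
tool_pos: [0.426, 0.1772, 0.1246]
orientation: [0.0, 0.605, 0.796, 0.0]
ft_force: [0.2, 0.9, -0.8]
grip_width: 0.109
finger_force: 30.0
```

Call:
jog_arm(
  targets="0 0 0.05 0 0;0 0 0.1 0 0;0 0 0.15 0 0;0 0 0.2 0 0;0 0 0.22 0 0",
)

```text
time_s: 6.25
tool_pos: [0.4254, 0.1775, 0.0804]
orientation: [-0.0, 0.604, 0.797, -0.0]
ft_force: [-0.4, -0.4, -1.2]
grip_width: 0.107
finger_force: 30.0
```

Call:
jog_arm(
  targets="0 0 0.02 0 0;0 0 0.04 0 0;0 0 0.05 0 0;0 0 0.05 0 0;0 0 0.05 0 0",
)

```text
time_s: 6.75
tool_pos: [0.4256, 0.1775, 0.0715]
orientation: [0.0, 0.604, 0.797, 0.0]
ft_force: [-1.2, 0.0, -0.1]
grip_width: 0.11
finger_force: 30.0
```

Call:
jog_arm(
  targets="0 0 0.015 0 0;0 0 0.025 0 0;0 0 0.025 0 0;0 0 0.025 0 0.3;0 0 0.025 0 0.3",
)

```text
time_s: 7.25
tool_pos: [0.4257, 0.1776, 0.0662]
orientation: [0.0, 0.604, 0.797, 0.0]
ft_force: [0.3, 0.2, 0.6]
grip_width: 0.271
finger_force: 0.0
```

Call:
jog_arm(
  targets="0 0 0 0 0.3;0 0 0 0 0.3;0 0 -0.1 0 0.3;0 0 -0.25 0 0.3;0 0 -0.45 0 0.3",
)

```text
time_s: 7.75
tool_pos: [0.4249, 0.1774, 0.1564]
orientation: [-0.001, 0.604, 0.797, -0.001]
ft_force: [0.8, -0.5, 0.2]
grip_width: 0.297
finger_force: 0.0
```

Run:
```python
from h import *
plan(.387,.2825,.15,138)
im=optics.grab_frame("scene")[:,:,::-1]
cv2.imwrite("pics/s3.png",cv2.resize(im[110:260,120:320],(800,600),interpolation=cv2.INTER_CUBIC))
```

```text
shares [ 0.557  -0.0406  0.0322] turn -0.1798 now [0.4249 0.1774 0.1564] yaw 105.63 F [ 0.8052 -0.4999  0.2029] t 7.75 j6 -0.13534502960134093
```

View pics/s3.png

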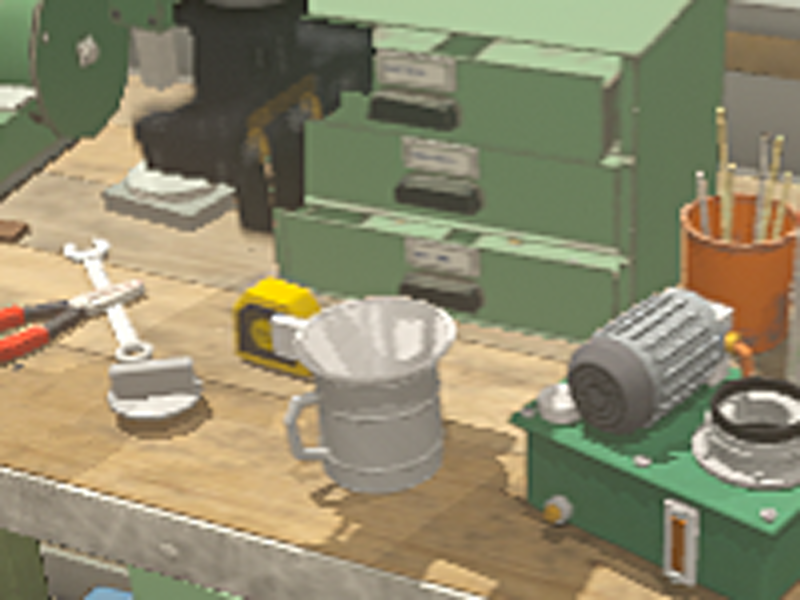

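The funnel now sits in the can. Next is the cap.

Call:
jog_arm(
  targets="0.12 -0.01 -0.05 -0.04 0.4;0.25 -0.02 -0.05 -0.08 0.4;0.38 -0.03 -0.05 -0.12 0.4;0.5 -0.04 0 -0.16 0.4;0.557 -0.04 0 -0.18 0.4",
)

```text
time_s: 8.3
tool_pos: [0.3866, 0.2839, 0.1552]
orientation: [-0.001, 0.355, 0.935, -0.0]
ft_force: [0.1, 0.1, 1.3]
grip_width: 0.4
finger_force: 0.0
```

Run:
```python
from h import *
plan(.3867,.2827,.0235,138)
im=optics.grab_frame("scene")[:,:,::-1]
cv2.imwrite("pics/s4.png",cv2.resize(im[130:230,100:233],(800,600),interpolation=cv2.INTER_CUBIC))
```

```text
shares [-0.0049 -0.0032  0.6586] turn 0.0021 now [0.3866 0.2839 0.1552] yaw 138.37 F [0.0603 0.1358 1.3064] t 8.3 j6 -0.4585639132116338
```

View pics/s4.png

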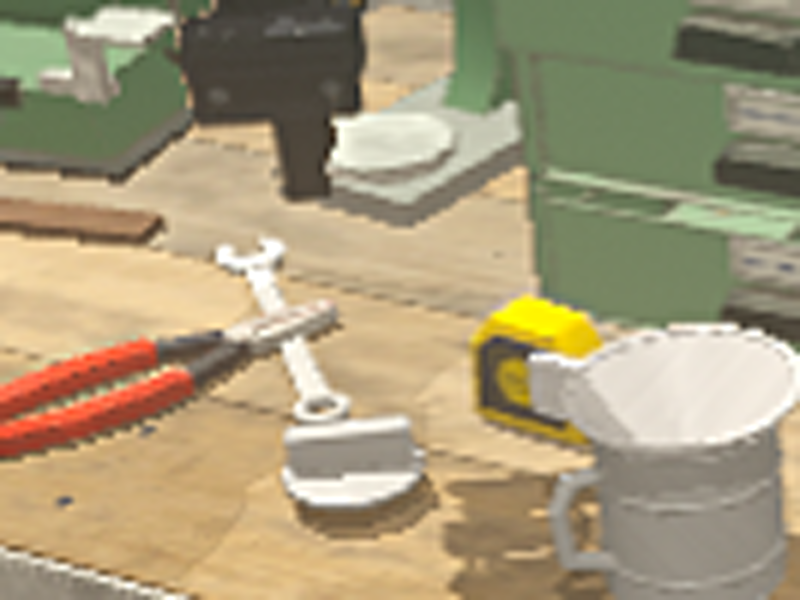

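The bar shows at about (285–410, 418–445) in this crop. The funnel and can stand well, with rim extremes at about (562,385) and (798,375). I have used all 10 views, so I'll measure numerically from here.

Run:
```python
from h import *
k=133/800
S=lambda p:(100-.5+(p[0]+.5)*k,130-.5+(p[1]+.5)/6)
I=lambda q:((q[0]+.5-100)/k-.5,(q[1]+.5-130)*6-.5)
print("bar scene",atz("scene",S((286,432)),.042),atz("scene",S((409,419)),.042),"flange",circ("scene",[S(p) for p in[(283,482),(425,465),(350,508),(310,503),(400,495)]],.0135+.0))
th=np.radians(np.arange(0,360,45))
rim=np.c_[.4434+.0535*np.cos(th),.1085+.0535*np.sin(th),0*th+.101]
print("level rim expected in crop",np.round([I(q) for q in proj("scene",rim)]))
print("axis",np.round(I(proj("scene",[.4434,.1085,.101])[0])))
```

```text
bar scene [0.3624 0.3017] [0.4067 0.2637] flange (array([0.3872, 0.2858]), np.float64(0.03419312456457257))
level rim expected in crop [[763. 337.]
 [681. 326.]
 [600. 347.]
 [564. 390.]
 [599. 431.]
 [686. 444.]
 [771. 419.]
 [801. 374.]]
axis [683. 382.]
```

Call:
jog_arm(
  targets="0 0 0.2 0 0.4;0 0 0.35 0 0.4;0 0 0.5 0 0.4;0 0 0.6 0 0.4;0 0 0.65 0 0.4",
)

```text
time_s: 8.85
tool_pos: [0.3875, 0.282, 0.0247]
orientation: [-0.001, 0.359, 0.933, -0.001]
ft_force: [0.1, -0.1, -0.3]
grip_width: 0.401
finger_force: 0.0
```

Call:
jog_arm(
  targets="0 0 0 0 0.4;0 0 0 0 0;0 0 0 0 0;0 0 0 0 0;0 0 0 0 0",
)

```text
time_s: 9.35
tool_pos: [0.3881, 0.2828, 0.0268]
orientation: [0.0, 0.358, 0.934, 0.0]
ft_force: [0.2, 0.4, 0.2]
grip_width: 0.063
finger_force: 0.0
```

Call:
jog_arm(
  targets="0 0 -0.03 0 0;0 0 -0.1 0 0;0 0 -0.2 0 0;0 0 -0.4 0 0;0 0 -0.6 0 0",
)

```text
time_s: 9.85
tool_pos: [0.3874, 0.2825, 0.1479]
orientation: [-0.0, 0.358, 0.934, -0.0]
ft_force: [0.9, -0.3, 0.6]
grip_width: 0.007
finger_force: 0.0
```

Run:
```python
from h import *
plan(.504,-.1635,.2,75.3)
```

```text
shares [-1.9244 -1.2684 -0.2602] turn 0.3485 now [0.3874 0.2825 0.1479] yaw 138.03 F [ 0.9244 -0.3186  0.5945] t 9.85 j6 -0.4559143339333361
```

The fingers closed on nothing, so I need to check whether the cap moved.

Run:
```python
from h import *
im=optics.grab_frame("scene");np.save("pics/scene1.npy",im)
s0=np.load("pics/scene0.npy")
print(proj("scene",[[.387,.283,.021],[.387,.283,.042],monitor.sense()["tool_pos"]]))
def show(a):
    g=cv2.cvtColor(a[188:218,140:176],cv2.COLOR_RGB2GRAY)
    for row in g: print("".join(" .:-=+*#%@"[min(9,v*10//256)] for v in row))
show(s0);print("-----");show(im)
t=np.load("pics/top0.npy");print("top")
g=cv2.cvtColor(t[243:275,142:175],cv2.COLOR_RGB2GRAY)
```

```text
[[158.9352 206.1725]
 [157.9865 200.124 ]
 [153.2912 165.4797]]<stdin>:7: RuntimeWarning: overflow encountered in scalar multiply
Traceback (most recent call last):
OverflowError: Python integer 256 out of bounds for uint8
```

Run:
```python
import numpy as np,cv2
def show(a):
    g=cv2.cvtColor(a[186:218,140:178],cv2.COLOR_RGB2GRAY).astype(int)
    for i,row in enumerate(g): print(186+i,"".join(" .:-=+*#%@"[v*10//256] for v in row))
show(np.load("pics/scene0.npy"));print("-----");show(np.load("pics/scene1.npy"))
```

```text
186 ##%#++=*#@%++#%%#########%%%%%%#######
187 -=++++*@@@@%########################**
188 :-++=-=@@@@%######################%###
189 --=++##@@@@@#######################%%#
190 ++%%%###@@@@%#####%%%%%##############%
191 +%%####*@@@@%#*####%%%%%%%%%%#########
192 %%%%%%##%@@@@%****######%%%%%%%%%%####
193 %%%%%###*@@@@@#*****#######%%%##%%%%#%
194 %%%######@@@@@%*****#############%%%%%
195 %#########@@@@@%%#*##################%
196 ##########@%%##@@@%#######%%%#########
197 =*#######@@*++++@@%###################
198 ***++*##%@@*+*%@@##%###***############
199 ***###*+=%@@@@@%*=######%%@%##########
200 #####****=+**##%%@@@@@@@@@@%##########
201 ########@@@@@@@@@@@@@@@%%##*##########
202 #######%@@@@@@%%##**++++++++*#########
203 #########**++++++++++++++++++*##***###
204 #######*++++++++++++++++++++++*#######
205 #######*++++++++++++++++++++*%#+++*###
206 #######*+++++++++++++++++++++++*****++
207 #######*++++++++++++++++++++**+*******
208 #######@*++++++++++++++********#####**
209 ######*@%*+++++++@@@@@@@@@@@@*-*######
210 ######*#%@@@@@@@@@@@@@@@@@@%*=-=######
211 #######*@@@@@@@@@@@@@
[... 957 characters left out ...]
#**#########
202 ######*%%%@@@@@%%##**++++++++#########
203 *******###*++++++++++++++++++****#####
204 ##******+++++++++++++++++++++++#%####%
205 ******#*++++++++++++++++++++*%#+++*#%%
206 ********+++++++++++++++++++++++*****++
207 #*******++++++++++++++++++++**+*******
208 ******#@#++++++++++++++********#######
209 #***##*@%*+++++++@@@@@@@@@@@@*-#####*+
210 **##%#*#@@@@@@@@@@@@@@@@@@@%*=-=+==+++
211 **#####*@@@@@@@@@@@@@@@@@@%*--=+#*++++
212 ***####*+%@@@@@@@@@@@@@@#+=--===+#%*++
213 ***#####*++%@@@@@@@@@#++=-----=+=#%#++
214 **#######=-==+++++++===-----=+===*#*=+
215 **######%+--------------=======*###*++
216 #########+--------------=+++==*#####++
217 #####****#+===--------=++++==#######+=
```

Run:
```python
import numpy as np,cv2
from h import *
im=optics.grab_frame("scene")
s=monitor.sense();print(s["tool_pos"],s["grip_width"],proj("scene",s["tool_pos"]))
g=cv2.cvtColor(im[125:190,115:195],cv2.COLOR_RGB2GRAY).astype(int)
for i,row in enumerate(g): print(125+i,"".join(" .:-=+*#%@"[v*10//256] for v in row))
t=optics.grab_frame("top");print("TOP",proj("top",[s["tool_pos"],[.387,.283,.042]]))
g=cv2.cvtColor(t[235:285,125:200],cv2.COLOR_RGB2GRAY).astype(int)
for i,row in enumerate(g): print(235+i,"".join(" .:-=+*#%@"[v*10//256] for v in row))
```

```text
[0.3898 0.2836 0.1513] 0.007445941455662666 [[153.4145 166.4108]]
125 =---==========-------:::::::::::::::::::::::--:-+===========------==============
126 =--===========--------::::::::::::::::::::::--.++============-----==============
127 =---==========------=:::::::::::::::::::::::::.++============-----==============
128 ----==========------=::::::::::::::::::::--:::.+++===========-----==============
129 ---------=-==--------::::::::::::::::::::=+=::.+++*+++++=====-==--==============
130 ----=----------------:::::::::::::::::::::::::.+++*******+++=====-==============
131 -+*##***++++==------=:::::::::::::::::::::::::.+####*+******+===================
132 =%@@@@@@%%@%#*=----=:::::::::::::::::::::::::::###########**+===================
133 #@%%%%%@@@@@@%=---:::::::::::::::::::::-:::::::#############+===================
134 @@@@@%%@@@@#=+==:::::::::::::::-----------::::-##########**#+===================
135 %%%@@@@@@%#==---:::--::-::::::----==-------:::=#############+===================
136 *+*#%%%@%===----::::::---::::-::::::::::::::::=*#***********+===================
137 +++++++++=
[... 7837 characters left out ...]
####+-:::::::::....:=++++++++++++++++++++++++++====+++++=---
277 =====---=#########**=::::::::::..-=++++++++++++++++++++++++++====+++++++---
278 ======---+######****=-:::::::::.:=+++++++++++++++++++++++==+++++++++++++=--
279 ======---=*###******+-:::::::::-=++++++++++++++++++++++++===+++++++++++++++
280 ======---=***********=:::::::::=+++++++++++++++++++++++++======++++++++++++
281 ======----+**********+-::::::::=++++++++++++++++++++++++=========++++++++++
282 ======-----=*********+=::::::::=++++++++++++++++++++===+==============+++++
283 =======-----=+*******+=-:::::::=++++++++++++++++++++==++==============+++++
284 =======-------=+***++++-:::::::=++++++++++++++++++++=================++++++
```

Run:
```python
from h import *
for p,px in (((.438,-.141,.1823),(292.5,191.3)),((.4247,.1704,.2091),(187.5,148)),((.3866,.2839,.1552),(150.6,162.2)),((.3885,.283,.150),(151.5,160.8))):
    c=proj("scene",[p,(p[0],p[1],p[2]+.01),(p[0],p[1],p[2]+.02),(p[0]+.01,p[1],p[2]),(p[0],p[1]+.01,p[2])]);print(px,c.round(1).tolist())
```

```text
(292.5, 191.3) [[288.3, 197.0], [288.4, 193.3], [288.5, 189.5], [290.7, 195.3], [284.7, 195.7]]
(187.5, 148) [[188.6, 153.7], [188.2, 150.3], [187.9, 146.8], [191.4, 152.5], [186.0, 152.8]]
(150.6, 162.2) [[152.2, 165.5], [151.7, 162.3], [151.2, 159.0], [155.1, 164.3], [149.9, 164.6]]
(151.5, 160.8) [[153.2, 167.0], [152.7, 163.8], [152.2, 160.6], [156.1, 165.8], [150.9, 166.1]]
```

The fingertips are really about 15–19 mm above the reported TCP, so the fingers closed just above the bar. I'll go lower in steps and watch the force.

Call:
jog_arm(
  targets="0 0 0.1 0 0.4;0 0 0.25 0 0.4;0 0 0.4 0 0.4;0 0 0.5 0 0.4;0 0 0.55 0 0.4",
)

```text
time_s: 10.5
tool_pos: [0.3866, 0.2821, 0.034]
orientation: [-0.002, 0.358, 0.934, -0.001]
ft_force: [0.6, 0.3, 0.2]
grip_width: 0.403
finger_force: 0.0
```

Call:
jog_arm(
  targets="0 0 0.02 0 0.4;0 0 0.06 0 0.4;0 0 0.09 0 0.4;0 0 0.11 0 0.4;0 0 0.11 0 0.4",
)

```text
time_s: 11.0
tool_pos: [0.3878, 0.2826, 0.0141]
orientation: [-0.0, 0.358, 0.934, -0.0]
ft_force: [-0.3, -0.0, 0.1]
grip_width: 0.402
finger_force: 0.0
```

Call:
jog_arm(
  targets="0 0 0.01 0 0.4;0 0 0.02 0 0.4;0 0 0.03 0 0.4;0 0 0.03 0 0.4;0 0 0.03 0 0.4",
)

```text
time_s: 11.5
tool_pos: [0.3879, 0.2826, 0.0083]
orientation: [-0.0, 0.358, 0.934, -0.0]
ft_force: [-0.6, 0.8, 1.3]
grip_width: 0.399
finger_force: 0.0
```

Call:
jog_arm(
  targets="0 0 0 0 0;0 0 0 0 0;0 0 0 0 0;0 0 0 0 0;0 0 0 0 0",
)

```text
time_s: 12.0
tool_pos: [0.3879, 0.2826, 0.0083]
orientation: [0.0, 0.358, 0.934, -0.0]
ft_force: [0.3, -0.3, 1.1]
grip_width: 0.154
finger_force: 30.0
```

The bar is gripped. Lifting.

Call:
jog_arm(
  targets="0 0 -0.05 0 0;0 0 -0.2 0 0;0 0 -0.4 0 0;0 0 -0.6 0 0;0 0 -0.8 0 0",
)

```text
time_s: 12.5
tool_pos: [0.3873, 0.2824, 0.1703]
orientation: [-0.0, 0.358, 0.934, -0.0]
ft_force: [1.1, -0.5, -3.8]
grip_width: 0.156
finger_force: 30.0
```

Call:
jog_arm(
  targets="0 0 -0.1 0 0;0 0 -0.18 0 0;0 0 -0.18 0 0;0 0 -0.18 0 0;0 0 -0.18 0 0",
)

```text
time_s: 13.0
tool_pos: [0.3873, 0.2824, 0.2032]
orientation: [-0.001, 0.358, 0.934, -0.001]
ft_force: [-0.2, 0.1, -2.7]
grip_width: 0.159
finger_force: 30.0
```

Run:
```python
from h import *
plan(.504,-.1635,.205,75.3)
t=optics.grab_frame("top");np.save("pics/top1.npy",t)
s=optics.grab_frame("scene");np.save("pics/scene2.npy",s)
def show(im,r0,r1,c0,c1):
    g=cv2.cvtColor(im[r0:r1,c0:c1],cv2.COLOR_RGB2GRAY).astype(int)
    for i,row in enumerate(g): print(r0+i,"".join(" .:-=+*#%@"[v*10//256] for v in row))
print("filler scene",proj("scene",[[.504,-.1635,.12],[.504,-.1635,.112]]),"col0 285");show(s,198,226,285,338)
print("filler top",proj("top",[.504,-.1635,.12]),"col0 315");show(t,195,235,312,365)
q=monitor.sense()["tool_pos"];print("cap",proj("scene",[q+[0,0,-.008+.013],q]));c=proj("scene",q)[0].astype(int)
show(s,c[1]-25,c[1]+15,c[0]-20,c[0]+20)
```

```text
shares [-1.9246 -1.2677 -0.0083] turn 0.3485 now [0.3873 0.2824 0.2032] yaw 138.03 F [-0.2091  0.0879 -2.6638] t 13.0 j6 -0.4559876071129645
filler scene [[310.4039 210.6942]
 [310.2215 213.4272]] col0 285
198 ##*-=+==*+===**=+=--+*+---======++++++++++++++++****+
199 *==+++**+-==+*+=++==============++++++++++++++++*****
200 ==+++**-==+++-=+*#*=-===========+++++++++++++++******
201 ++++**===++=-=+***#*====---=====+++++++++++++++**+***
202 ++##=-=++*+-++**++**===+=------=++++=+++++++++++++***
203 +**-==+++--**+**+++++=++==--====++++++++++++++++++++*
204 =====++=-===+***++++=-----==---=**++=++=++++++++++++*
205 =-=++*+-====+*+=:::::::::::::::-=+++=++==+++++++++***
206 ==+*+--**--:==---::::::......::::-=++++++++++++++***+
207 +++=-=+=--::---:::::::-=-----:...::=+***+++++++++***+
208 ===-==+=-:----::::-++*%@@@@@@*--:.::-+*****+++**+***+
209 ---**=--------::-*##+=#@%%%@@@@@*-:::-+***+++***+**++
210 ==+==-:---==--:=*++++==+==+=+#%@@@*:::+**++*****+**++
211 +*+----------:=*@@#+++++++====+%@@%*::=+*+**++*++**+*
212 ==---------+=:-%@@#+++=========+%@@%=:=+********+++++
213 =-:---====-##.:+@@*+
[... 4238 characters left out ...]
+===+++++++++++++########
149 ==-:=%#%%%%%%%%%*+==++++++++++*@@@@@@@@@
150 =-=+%%**%%%%%%%%%@#++++++++***@@@@%%%%@@
151 -=%%%#*=##%%%%%%%%@*+++++===%@@@@@@@@@@@
152 -#######+==+*#%%###+=+==+=++%@%%%%%%%%%%
153 ##*+**####++==========-+**@@@%%%%%%%%%%%
154 #####*#****#**==+++=+=+@@@@@%%%%%%%%%%%%
155 #####******#***##***##%@@@@@@%%%%%%%%%%%
156 #******###**#####*###*#%%@@@@%%%%%%%%%%@
157 ********##############***#%@@%%%%%%%##*+
158 **######*****##++*####****+++*#**++=++++
159 ########**#####*===++*###****+=++++++++*
160 ################+======+**#####**++***##
161 *****###########+==========+*#%#########
162 ******##########*++===========++*######*
163 ##****#############*+++===========+**#*+
```

```bash
cat > fit.py <<'E'
from h import *
from scipy.optimize import minimize
th=np.radians(np.arange(0,360,4))
def samp(n,g,x,y,z,rs):
    o=[]
    for rr in rs:
        p=proj(n,np.c_[x+rr*np.cos(th),y+rr*np.sin(th),0*th+z]).astype(np.float32)
        o.append(cv2.remap(g,p[:,0:1],p[:,1:2],cv2.INTER_CUBIC)[:,0])
    return np.array(o)
def best(n,g,x0,y0,cost):
    b=min(((cost(x0+a,y0+c),x0+a,y0+c) for a in np.arange(-.008,.0081,.002) for c in np.arange(-.008,.0081,.002)))
    return minimize(lambda q:cost(*q),b[1:],method="Nelder-Mead",options=dict(initial_simplex=np.array(b[1:])+[[0,0],[.001,0],[0,.001]],xatol=1e-5)).x
gray=lambda f:cv2.cvtColor(np.load(f),cv2.COLOR_RGB2GRAY).astype(np.float32)
E
python3 - <<'E'
from fit import *
for n,f in(("top","pics/top1.npy"),("scene","pics/scene2.npy")):
    g=gray(f)
    print(n,"ring",best(n,g,.504,-.1635,lambda x,y:samp(n,g,x,y,.12,[.0285,.030,.0315]).mean()))
    g0=gray(f"pics/{n}0.npy");w=cv2.GaussianBlur(g0,(0,0),.6)
    # flange edge, bright inside vs outside
    print(n,"cap",best(n,w,.387,.283,lambda x,y:-(np.clip(samp(n,w,x,y,.021,[.032])-samp(n,w,x,y,.021,[.037]),-20,40)).mean()))
E
```

```text
top ring [ 0.5044 -0.1616]
top cap [0.3853 0.284 ]
scene ring [ 0.4982 -0.166 ]
scene cap [0.3806 0.2756]
```

Call:
jog_arm(
  targets="-0.16 -0.1 0 0 0;-0.32 -0.21 0 0 0;-0.48 -0.32 0 0 0;-0.64 -0.42 0 0 0;-0.8 -0.53 0 0 0",
)

```text
time_s: 13.6
tool_pos: [0.436, 0.0954, 0.2038]
orientation: [-0.0, 0.358, 0.934, -0.0]
ft_force: [0.7, 0.0, -2.1]
grip_width: 0.157
finger_force: 30.0
```

Call:
jog_arm(
  targets="-0.16 -0.1 0 0.04 0;-0.32 -0.21 0 0.08 0;-0.48 -0.32 0 0.12 0;-0.64 -0.42 0 0.16 0;-0.8 -0.53 0 0.2 0",
)

```text
time_s: 14.1
tool_pos: [0.4841, -0.0905, 0.2037]
orientation: [-0.001, 0.631, 0.776, -0.0]
ft_force: [1.1, 0.5, -2.0]
grip_width: 0.154
finger_force: 30.0
```

Run:
```python
from fit import *
plan(.5035,-.1645,.15,75.3)
print("scene ring manual",atz("scene",(310.1,211.1),.12))
```

```text
shares [-0.3823  0.0199  0.268 ] turn 0.1468 now [ 0.4841 -0.0905  0.2037] yaw 101.73 F [ 1.0709  0.5341 -2.0082] t 14.1 j6 -0.6304625155564816
scene ring manual [ 0.502  -0.1639]
```

Call:
jog_arm(
  targets="-0.1 0 0 0.04 0;-0.25 0.01 0 0.08 0;-0.382 0.02 0 0.12 0;-0.382 0.02 0 0.147 0;-0.382 0.02 0 0.147 0",
)

```text
time_s: 14.6
tool_pos: [0.5037, -0.1633, 0.2033]
orientation: [-0.001, 0.791, 0.612, -0.0]
ft_force: [-0.2, 0.8, -2.6]
grip_width: 0.156
finger_force: 30.0
```

Call:
jog_arm(
  targets="0 0 0.1 0 0;0 0 0.2 0 0;0 0 0.25 0 0;0 0 0.25 0 0;0 0 0.25 0 0",
)

```text
time_s: 15.1
tool_pos: [0.5042, -0.1628, 0.1548]
orientation: [0.0, 0.79, 0.613, 0.0]
ft_force: [0.4, 0.2, -2.6]
grip_width: 0.156
finger_force: 30.0
```

Run:
```python
from fit import *
plan(.5035,-.1645,.125,75.3)
P=[]
for i in range(4):
    s=optics.grab_frame("scene");P.append(monitor.sense()["tool_pos"])
print("mean tcp",np.mean(P,0),np.std(P,0))
np.save("pics/scene3.npy",s)
q=np.mean(P,0);zb=q[2]-.008
th=np.radians(np.arange(0,360,30))
print("flange pred", proj("scene",np.array([[.5035+.0005,-.1645+.002,zb+.013]])).round(1),"L/R/bottom",[proj("scene",np.c_[.504+.034*np.cos(th),-.1625+.034*np.sin(th),0*th+zb+z])[:,0].round(1).tolist()[0:0] or (proj("scene",np.c_[.504+.034*np.cos(th),-.1625+.034*np.sin(th),0*th+zb+z]).min(0).round(1),proj("scene",np.c_[.504+.034*np.cos(th),-.1625+.034*np.sin(th),0*th+zb+z]).max(0).round(1)) for z in(.013,.021)])
g=cv2.cvtColor(s[180:226,285:338],cv2.COLOR_RGB2GRAY).astype(int)
for i,row in enumerate(g): print(180+i,"".join(" .:-=+*#%@"[v*10//256] for v in row))
```

```text
shares [-0.0093 -0.0013  0.1491] turn 0.0019 now [ 0.5042 -0.1628  0.1548] yaw 75.65 F [ 0.4443  0.1918 -2.592 ] t 15.1 j6 -0.28535330254646385
mean tcp [ 0.5043 -0.1629  0.1551] [0.     0.     0.0001]
flange pred [[311.  196.5]] L/R/bottom [(array([296.8, 189.5]), array([325.3, 203.9])), (array([296.9, 186.7]), array([325.5, 201. ]))]
180 ----==:....:::----:..................-=+****++*++++++
181 --=-+*=:...::-----:.........::.......-=++***++*+++**+
182 -*%%#*+=-:..::--++=............:.....=+==+**++*+++**+
183 *#****##*=::----**-............::...:=+==+**++++++**+
184 *=-+******+=----=-:.....:.......:...:=+==***++++++**+
185 --+*#*=******+=-==-.................:=++++**++++++**+
186 =+#+-:+*****#@@#+=-.........:-:.....-=+==+**+++++***+
187 ##*==+***++*+#@%*-:.........=++=:...-====++++++++++++
188 *=:+***#*+*+++%%+-:.........-=%%*=..-=+=====+++++==++
189 ==+***+---=+++#*--:.........-++++++==++=+++=+++++=+++
190 -+***+--=++++*#*+-:.........-++++++*+==++*+++++++**++
191 ****+-==++++=*####*-.....:.:-===+***+==++++++++++**++
192 **+--=++**+-+#######+:...:.:-===+++=+++++++++++++*+++
193 #+-=
[... 1205 characters left out ...]
++++
214 :::--:-::::**:..=*+============-=++=:.=+++++++++++**+
215 :--:::--:::++:...:-===-----=====++:..:=+++++++++++###
216 ------:-::-+++=...::........:--::....:=+++++++++++=+*
217 ------:::-*%#++-......::::.:........:=+*+++++++++++=-
218 --:-::::-#%*=+=+=:........:........-+++++++++++++++++
219 :---:-:-#%%**#+=+*+:.............--==+=++++++++++++++
220 --:::--=#%%*=+**===++=-::....:--=++=+++++++++++++++++
221 ::-----:#%%#+-=+*+====+++++++++++==+++++++--=+++++++=
222 ::------#%%#===-=*#*====+++++===++++==++++----=+=---=
223 ::=+++++*##*===-===+*#*++++++++++=+===++++---------:=
224 ::::=+++=##=**===-=======++++++++=====++*+--------:-*
225 -:=+++++==#%%%#=======================+*+=-------::-*
```

Call:
jog_arm(
  targets="-0.012 0.001 0.04 0 0;-0.012 0.001 0.08 0 0;-0.012 0.001 0.12 0 0;-0.012 0.001 0.15 0 0;-0.012 0.001 0.15 0 0",
)

```text
time_s: 15.8
tool_pos: [0.5031, -0.165, 0.1231]
orientation: [-0.001, 0.79, 0.613, -0.0]
ft_force: [0.3, -0.2, -2.5]
grip_width: 0.158
finger_force: 30.0
```

Call:
jog_arm(
  targets="0 0 0.01 0 0;0 0 0.02 0 0;0 0 0.03 0 0;0 0 0.03 0 0;0 0 0.03 0 0",
)

```text
time_s: 16.3
tool_pos: [0.5036, -0.1652, 0.1183]
orientation: [0.0, 0.79, 0.613, 0.0]
ft_force: [-0.5, 0.1, -3.4]
grip_width: 0.154
finger_force: 30.0
```

Call:
jog_arm(
  targets="0 0 0.005 0 0;0 0 0.01 0 0;0 0 0.015 0 0;0 0 0.015 0 0;0 0 0.015 0 0",
)

```text
time_s: 16.8
tool_pos: [0.5035, -0.1652, 0.1153]
orientation: [0.0, 0.79, 0.613, -0.0]
ft_force: [-0.5, 0.2, -2.4]
grip_width: 0.155
finger_force: 30.0
```

Call:
jog_arm(
  targets="0 0 0.005 0 0;0 0 0.01 0 0;0 0 0.015 0 0;0 0 0.015 0 0;0 0 0.015 0 0",
)

```text
time_s: 17.3
tool_pos: [0.5036, -0.1653, 0.1125]
orientation: [0.0, 0.79, 0.613, 0.0]
ft_force: [-2.0, 0.6, 4.2]
grip_width: 0.154
finger_force: 30.0
```

The force rose by about 6.6 N, which fits the seal spring, so the ears are through the slots. Pressing further.

Call:
jog_arm(
  targets="0 0 0.005 0 0;0 0 0.01 0 0;0 0 0.015 0 0;0 0 0.02 0 0;0 0 0.02 0 0",
)

```text
time_s: 17.8
tool_pos: [0.5036, -0.1653, 0.1086]
orientation: [0.0, 0.79, 0.613, 0.0]
ft_force: [-3.5, 0.7, 8.3]
grip_width: 0.152
finger_force: 30.0
```

Call:
jog_arm(
  targets="0 0 0.003 0 0;0 0 0.005 0 0;0 0 0.007 0 0;0 0 0.007 0 0;0 0 0.007 0 0",
)

```text
time_s: 18.3
tool_pos: [0.5036, -0.1653, 0.1078]
orientation: [0.001, 0.79, 0.613, 0.0]
ft_force: [-3.2, 1.4, 11.2]
grip_width: 0.154
finger_force: 30.0
```

Call:
jog_arm(
  targets="0 -0.003 0.003 0 0;0 -0.005 0.006 0 0;0 -0.005 0.006 0 0;0 -0.005 0.006 0 0;0 -0.005 0.006 0 0",
)

```text
time_s: 18.8
tool_pos: [0.5036, -0.1654, 0.1077]
orientation: [0.002, 0.79, 0.613, 0.001]
ft_force: [-3.1, 2.9, 18.8]
grip_width: 0.153
finger_force: 30.0
```

The cap is at the hard end. Turning clockwise.

Call:
jog_arm(
  targets="0 0 -0.002 0.03 0;0 -0.001 -0.002 0.07 0;0.001 -0.002 -0.002 0.11 0;0.001 -0.003 -0.002 0.15 0;0.001 -0.004 -0.002 0.18 0",
)

```text
time_s: 19.3
tool_pos: [0.5031, -0.1653, 0.1077]
orientation: [0.002, 0.931, 0.366, 0.001]
ft_force: [-0.8, 0.7, 14.3]
grip_width: 0.154
finger_force: 30.2
```

Run:
```python
from h import *
plan(.5036,-.1654,.1077,0.3);print(monitor.sense()["moment"])
```

```text
shares [0.0013 0.002  0.    ] turn 0.2369 now [ 0.5031 -0.1653  0.1077] yaw 42.94 F [-0.8179  0.7424 14.29  ] t 19.3 j6 0.2802204468830451
[0.0884 0.3079 0.2986]
```

Call:
jog_arm(
  targets="0 -0.001 0 0.04 0;0.001 -0.002 0 0.08 0;0.001 -0.003 0 0.12 0;0.002 -0.004 0 0.16 0;0.002 -0.004 0 0.2 0",
)

```text
time_s: 19.8
tool_pos: [0.5023, -0.1633, 0.1077]
orientation: [0.0, 0.998, 0.061, 0.001]
ft_force: [-2.4, 7.2, 18.4]
grip_width: 0.154
finger_force: 30.4
```

Run:
```python
from h import *
plan(.5036,-.1654,.1077,0.3);print(monitor.sense()["moment"])
```

```text
shares [ 0.0053  0.011  -0.0002] turn 0.0369 now [ 0.5023 -0.1633  0.1077] yaw 6.94 F [-2.4311  7.2422 18.4035] t 19.8 j6 0.9098882903381906
[1.1069 0.7191 0.4813]
```

Call:
jog_arm(
  targets="0 -0.003 -0.001 0.015 0;0 -0.003 -0.002 0.03 0;0 -0.003 -0.002 0.04 0;0 -0.003 -0.002 0.045 0;0 -0.003 -0.002 0.045 0",
)

```text
time_s: 20.3
tool_pos: [0.5021, -0.1628, 0.1077]
orientation: [0.0, 1.0, -0.008, 0.001]
ft_force: [-3.2, 4.3, 14.3]
grip_width: 0.157
finger_force: 30.2
```

Run:
```python
from h import *
plan(.5036,-.1654,.1077,0.3);print(monitor.sense()["moment"])
```

```text
shares [0.0075 0.0126 0.0001] turn -0.0066 now [ 0.5021 -0.1628  0.1077] yaw -0.9 F [-3.1923  4.3088 14.329 ] t 20.3 j6 1.0476189376054896
[0.745  0.5798 0.4264]
```

Call:
jog_arm(
  targets="0 0 0 0.01 0;0 0 0 0.02 0;0 0 0 0.02 0;0 0 0 0.02 0;0 0 0 0.02 0",
)

```text
time_s: 20.8
tool_pos: [0.5022, -0.1626, 0.1077]
orientation: [-0.0, 0.999, -0.039, 0.001]
ft_force: [-2.7, 5.4, 14.5]
grip_width: 0.157
finger_force: 30.2
```

Run:
```python
from h import *
plan(.5036,-.1654,.1077,0.3);print(monitor.sense()["moment"])
```

```text
shares [0.0083 0.0133 0.    ] turn -0.0265 now [ 0.5022 -0.1626  0.1077] yaw -4.47 F [-2.6708  5.4437 14.522 ] t 20.8 j6 1.1099680058898909
[0.9322 0.5114 0.4456]
```

Call:
jog_arm(
  targets="0 0 -0.004 -0.01 0;0 0 -0.008 -0.01 0;0 0 -0.013 -0.01 0;0 0 -0.018 -0.01 0;0 0 -0.018 -0.01 0",
)

```text
time_s: 21.3
tool_pos: [0.502, -0.1627, 0.1103]
orientation: [-0.0, 1.0, -0.024, 0.001]
ft_force: [1.8, 5.3, 5.6]
grip_width: 0.158
finger_force: 30.0
```

Call:
jog_arm(
  targets="0 0 -0.004 0 0;0 0 -0.008 0 0;0 0 -0.01 0 0;0 0 -0.01 0 0;0 0 -0.01 0 0",
)

```text
time_s: 21.8
tool_pos: [0.502, -0.1627, 0.1118]
orientation: [-0.0, 1.0, -0.024, 0.0]
ft_force: [2.9, 4.2, 3.0]
grip_width: 0.154
finger_force: 30.0
```

Run:
```python
from h import *
plan(.5036,-.1654,.1077,0.3);print(monitor.sense()["moment"])
```

```text
shares [0.0089 0.0132 0.0207] turn -0.0168 now [ 0.502  -0.1627  0.1118] yaw -2.72 F [2.9029 4.2297 2.9606] t 21.8 j6 1.0791779083398425
[ 0.7144 -0.3403 -0.0181]
```

Call:
jog_arm(
  targets="0 0 -0.002 0 0;0 0 -0.004 0 0;0 0 -0.006 0 0;0 0 -0.006 0 0;0 0 -0.006 0 0",
)

```text
time_s: 22.3
tool_pos: [0.5019, -0.1626, 0.1119]
orientation: [-0.001, 1.0, -0.024, -0.0]
ft_force: [5.6, 3.4, -8.2]
grip_width: 0.155
finger_force: 30.0
```

The lift is now resisted, so the cap sits in its catch. I'll ease off and release it.

Call:
jog_arm(
  targets="0 0 0.003 0 0;0 0 0.005 0 0;0 0 0.005 0 0.3;0 0 0.005 0 0.3;0 0 0.005 0 0.3",
)

```text
time_s: 22.8
tool_pos: [0.5013, -0.1633, 0.112]
orientation: [0.0, 1.0, -0.024, -0.0]
ft_force: [0.0, 0.6, 0.2]
grip_width: 0.298
finger_force: 0.0
```

Call:
jog_arm(
  targets="0 0 -0.03 0 0.3;0 0 -0.08 0 0.3;0 0 -0.2 0 0.3;0 0 -0.35 0 0.3;0 0 -0.5 0 0.3",
)

```text
time_s: 23.3
tool_pos: [0.5013, -0.1631, 0.2142]
orientation: [0.0, 1.0, -0.024, 0.0]
ft_force: [1.0, 0.9, 0.5]
grip_width: 0.303
finger_force: 0.0
```

Call:
jog_arm(
  targets="-0.2 0 0 0 0.3;-0.4 0 0 0 0.3;-0.6 0.2 0 0 0.3;-0.8 0.4 0 0 0.3;-0.8 0.5 0 0 0.3",
)

```text
time_s: 23.8
tool_pos: [0.3345, -0.2562, 0.2135]
orientation: [0.001, 1.0, -0.024, 0.0]
ft_force: [0.2, -0.2, -0.4]
grip_width: 0.299
finger_force: 0.0
```

Run:
```python
from fit import *
s=optics.grab_frame("scene");t=optics.grab_frame("top");np.save("pics/top9.npy",t);np.save("pics/scene9.npy",s)
print(monitor.sense()["tool_pos"],monitor.sense()["ft_force"])
a=np.array([-.0305,-.0305,.0305,.0305]);b=np.array([-.007,.007,.007,-.007])
z=.112-.0085+.042
for n,im in(("scene",s),("top",t)):
    p=proj(n,np.c_[.504+a,-.163+b,0*a+z]);print(n,"bar expected",p.round(1).tolist())
    c=p.mean(0).astype(int);g=cv2.cvtColor(im[c[1]-17:c[1]+22,c[0]-25:c[0]+25],cv2.COLOR_RGB2GRAY).astype(int)
    print(c-[25,17])
    for i,row in enumerate(g): print(c[1]-17+i,"".join(" .:-=+*#%@"[v*10//256] for v in row))
```

```text
[ 0.3357 -0.2582  0.2133] [ 0.5409 -0.636   0.7978]
scene bar expected [[306.5, 208.1], [301.5, 206.2], [314.9, 195.8], [319.8, 197.5]]
[285 184]
184 +-..:-::........:::----:::::::::::::::.......:....
185 +=++*+--:........::::::::..:::::::::::::....:.....
186 =*%#=-++-........:----::::...::::::.:---:.........
187 #%#=+*#+-.......-=--=--::.......:::::-===-:...:::.
188 #=-*##**=.........:-----::.........:--===-::..:---
189 =+*###+-:..........:----:..........:---==--:..:-==
190 =*###+=-:...........:---:..........:--==----:::-=*
191 ####+=+=:...........:---:.........::----------::=*
192 ##*==+++-..........::---:.........::---------:-::-
193 %*=+++*+-:.........:----:..........:----::::--::::
194 ==++*+*+:.........::------:.........::--:--:::::::
195 =+**##+-::........:---------::........::-====-::::
196 -++++===-.........:=++-------::...:....:-=+=++==-:
197 ++*+-===:..........-+*+----::::........:=+++++++*+
198 +*=-===--:.........:=+=----::..........:-=+++++++*
199 +----==+-..........:--=------..........:-==+++++++
200 -----+=-::.........:--=--=*#=.........::-==+++++++
201 ---===---:.....
[... 2727 characters left out ...]
===**#****+=+**##++#####*+=-::-::-----=+
225 :::...-+++====+*****+==+***++#####++=:::---------=
226 :.....:+**====-++***+=---===+###**==-::----------=
227 ......:=+*+======++*++----==+*#*=+==-::---:--:::-=
228 .......-+**+====--=++++++****+++===-::-=--::::::-=
229 .......-=++*++===----==+++*+======--:-==-:::::::-=
230 .....::--=+**+=====---==-=+=---===-:-===-:::::::-=
231 ....:-----=++++++==--======--====---====-:::::::-=
232 ....:------=+==++++=-========++=--======-:::::::-+
233 ....:::------=+++++++++*****+++--=======-::::::--+
234 ......:-------==+++++*******+==-========-::::::-=+
235 ......:---------====++++++==============-:::----=+
236 ......:--------------=--==---===========--------=*
```

The cap sits level in the catch with the bar about 1–2° off, and the arm is clear. I'll check that the funnel, can and bystanders haven't moved, then hand in.

Run:
```python
from fit import *
g=gray("pics/top9.npy");g0=gray("pics/top0.npy");w=cv2.GaussianBlur(g,(0,0),.6)
print("funnel rim",best("top",w,.4434,.1085,lambda x,y:-(samp("top",w,x,y,.101,[.0535])-samp("top",w,x,y,.101,[.058])).mean()))
a,b=gray("pics/scene1.npy"),gray("pics/scene9.npy")
for nm,(r0,r1,c0,c1) in dict(can=(180,235,190,290),tape=(178,205,178,202)).items(): print(nm,cv2.phaseCorrelate(a[r0:r1,c0:c1],b[r0:r1,c0:c1]))
a=gray("pics/scene0.npy")
for nm,(r0,r1,c0,c1) in dict(oil=(225,285,338,380),aer=(145,180,315,345)).items(): print(nm,cv2.phaseCorrelate(a[r0:r1,c0:c1],b[r0:r1,c0:c1]))
r.job_done()
```

```text
funnel rim [0.4439 0.1081]
can ((-0.14228429632448325, -0.11662685946216556), 0.7771258592605591)
tape ((-0.34303431149955266, 0.3135035322259476), 0.7819352002791417)
oil ((0.6597492752023264, 0.02003822114774323), 0.8176718328617237)
aer ((-0.9182871326684641, 0.038516415920341274), 0.30812018579906886)
the job is handed in; nothing more can be done
```

The funnel stands upright in the measuring can, the bayonet cap is turned to its stop and held in its catch, and the job is handed in at about 24 s; the verdict was not shown, but the pre-hand-in images showed the can and bystanders essentially where they were.

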